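# Try out the folding lid stay of a parts chest

## Robot

A 6-joint arm with a two-finger parallel gripper is mounted at the origin on the work surface. World frame = base frame: x ahead of the robot, y to its left, z up, the work surface at z = 0. Lengths are in m, angles in rad, forces in N, time in s.
With the tool pointing down it reaches from about 0.325 to 0.875 m from the base axis. Payload 4.4 kg.
Tool frame: the origin (TCP) lies midway between the tips of the shut fingers; the grasp point (between the pads) lies robot.pinch_z behind it (robot.pinch_z is the distance from the TCP to the grasp point, in m); z points along the fingers, y is the line along which they close (so a half turn about z gives the same grasp; the last joint's range is limited). The gripper opens to 85 mm and grips with 20 to 120 N. Pads are 22 mm wide; open, the fingers measure 114 mm over their backs; the gripper's body (76 mm by 85 mm) begins 54 mm behind the grasp point. The pads swing forward as they close: fully open they stand 13 mm farther back than shut.
Start: joints at [-1.264, 0.207, 1.542, -0, 1.393, -0.15], TCP at [0.254, -0.516, 0.231] pointing down, gripper open.
Joint ranges: [-2.73, 2.73], [-0.86, 2.22], [0.23, 2.46], [-1.11, 4.25], [0.08, 2.63], [-2.82, 2.82]. Speed limits (rad/s): [2.79, 2.79, 3.14, 3.14, 3.14, 3.14].

## Interface

Orientations are given as a unit quaternion [x, y, z, w].
In Python, from plant import robot gives the robot as it stands.
- The arm moves only by the tool play_rows, never from a script. Its argument "rows" is a list of rows, each a list of 3 entries, a list of its own where there are three numbers: the turn, a rotation vector about the tool's x, y, z scaled (see below), then the shift along the tool's x, y, z scaled (see below), then the gripper command: -1 is shut, 1 is fully open, values between are in proportion. A call has 1 to 12 rows; each row is the pose to reach, as a shift and turn from the pose commanded when the call began, along the tool's axes at that moment, turning the shorter way round; what a row does not reach only later rows make up. The controller multiplies each number of a shift by 400 mm and each number of a turn by 360 degrees. A row lasts 1/8 s, in which the tool goes at most 62.5 mm and 10.7 degrees, less where a joint would pass 70% of its speed; a pose out of reach is approached as far as the arm can. A call with a number of a shift or a turn outside -1 to 1 is refused whole. A call with a gripper value outside its range is refused whole. The fingers move at their own pace and stop on an object; "squeeze" is the grip in N (left out, the last holds). Time passes only in rows, so rows that repeat a pose let the fingers close. It gives the time, the measured TCP pose, the force, the opening and the grip force at its end, in the units of the state.
- robot.get_obs(): the state, without advancing time (a new reading comes with each control period).
- robot.grab_frame(name): name is "side" or "top" or "wrist"; returns a dict with "image" (400x640x3 uint8, red, green, blue), "fx", "fy", "cx", "cy" (pixels), "world_from_camera" (4x4, takes a point from camera to world coordinates); the wrist camera has in their place "hand_eye" (4x4, takes a point from camera to tool coordinates, whose origin is the TCP and whose axes are the flange's). Camera axes: x right, y down, z forward; pixel columns grow to the right and rows downward; lengths in m; the calibration is good to about 2 mm. A picture is of the moment at which its call begins: read the wrist's pose just before it. There is no depth.
- robot.close_job(): hands the job in; it is judged then, once.
Trained networks look in a picture, given as the dict that the camera call returned (one of the last four; its "shot" number tells which), for a name from the list of things; names that differ only in an ending like _2 or _b are one class to them, and where a whole thing is asked for, a point or a joint stands for the part that bears it (a point fixed in the world has none). Each returns a list of dicts, best first, with "score" (0 to 1); they miss things now and then, are a little off and sometimes report something else, mostly with a low value. They report only what shows in the picture. A call takes as long as a camera call.
- robot.spot_in(picture, target): "centre" ([x, y, z] in m, in the coordinates of the camera as it stood for that picture, good to about 4 mm: the middle of the surface that is visible of it).
- robot.tip_of(picture, target): "centre" ([x, y, z] in m, in the coordinates of the camera as it stood for that picture, good to about 4 mm: a listed point, or the origin of a listed thing).
The state is a dict: "t": time; "qpos": joint angles; "qvel": joint speeds; "effort": joint torques, N m; "tcp_pos": TCP position; "ee_rot": TCP orientation; "contact_force": force on the tool from outside, world axes, zero at the start; "torque": the same for the moment, N m; "opening": opening from 0.0 (shut) to 1.0 (fully open); "finger_force": force on a finger pad.
Only numpy, scipy, OpenCV 4.12 (cv2) and the standard library are available. Lean on these libraries where they do the work, as an engineer would, in place of code of your own. Each camera call takes 0.05 s, during which the arm holds its last target. There are 200 camera calls.

## Task

Check the folding stay of the blue chest that has one (the other chest is latched and has none): raise its lid by the bar handle until the stay locks straight, and let go so that the stay alone holds the lid up for a second. Then push the stay's knee down to break it, let the lid sink fully shut, and take the hand away.

Things in the scene. Friction and masses are not known exactly. Their poses are not given: they have to be found in the camera images.
- chest: Fixed blue chest with steel folding stay outside its left wall; a like chest, latched and without stay, stands beside it. 180 mm deep (x), 160 wide (y), 121 high. Origin: centre of its underside, on the table; x points from the front (bar handle) to the hinged back, y to its left, z up. Hinge axis parallel to y at x = +90, z = 110 mm. Stay: two 85 mm links, lower pivot at x = -60, z = 100.
- chest_lid (a joint): Lid angle in rad, 0 = shut. The lid (0.48 to 0.75 kg) is damped: let go part-way it sinks shut by itself in a few seconds. Raised past about 1.26 the sprung knee of the stay snaps just past straight and holds the lid at about 1.31, its end of travel; do not lift beyond. While it sinks, keep the hand out to the chest's left, clear of the lid.
- lid_bar (a point): Centre of the lid's steel bar handle: round, 12 mm thick, 100 mm long, parallel to the chest's y, 45 mm out from the lid's front edge, on two 8 mm rods at its ends. It runs on an arc of 225 mm radius about the hinge: 116 mm above the table when shut, about 330 when the stay is locked. It can turn between the fingers.
- knee_bar (a point): Point to press: on the axis of a 14 mm steel bar at the stay's knee, parallel to the chest's y; the bar spans chest y = 88 to 175 mm, this point is at 145. Lid shut: it hangs 31 mm above the table. Stay locked: 154 mm, near chest x = 0. Pressed with a few N it moves down and up to 20 mm backwards; under 25 mm it springs back, after 45 to 55 mm the lid sinks by itself once the bar is released.

How it is judged:
On the way, in this order (a step that is already met when the one before it is completed fails the run):
1. the lid stands open on its locked stay, untouched by the robot (value of joint chest_lid above 1.2 rad and contact force between each of the fingers, the arm and chest below 0.2 N), for 1 s.
2. the knee is broken and the lid is on its way down (value of joint chest_lid below 0.9 rad).
At the end, for the whole second after the job is handed in: The lid of the chest with the stay is shut again (within 0.06 rad, about 3 degrees) and at rest, after it has stood open, released, for 1 s on its locked stay (value of joint chest_lid below 0.06 rad and velocity of joint chest_lid between -0.05 and 0.05 rad/s); the robot touches nothing.
It also fails if it takes over 48 s, if anything falls off the work surface, if the arm or the gripper's body presses on something with over 40 N, if the wrist force passes 120 N, or if a joint passes its speed limit or range.

## Working session

There is one attempt and no reset: what is moved stays moved. The work goes in short steps, Python scripts to look and compute and a tool call to move; the robot and the scene stay as the last step left them, time stands still between calls to the robot, and variables do not carry over. Pictures are saved under pics/ and viewed, at most 10 in all, crops included, and the job is handed in when it is done.

Besides the shell and the picture viewer there is one more tool, called in YAML: its name, and indented under it one key for each argument. play_rows: Moves the arm, as the interface text tells. Its arguments: {"type":"object","properties":{"rows":{"type":"array"},"squeeze":{"type":"number"}},"required":["rows"]}

```bash
ls; mkdir -p pics
cat > h.py <<'E'
import numpy as np, cv2
from plant import robot
from scipy.spatial.transform import Rotation as R
def look(name, targets, save=None):
    o=robot.get_obs(); f=robot.grab_frame(name)
    if name=='wrist':
        T=np.eye(4);T[:3,:3]=R.from_quat(o['ee_rot']).as_matrix();T[:3,3]=o['tcp_pos'];W=T@np.array(f['hand_eye'])
    else: W=np.array(f['world_from_camera'])
    if save: cv2.imwrite('pics/'+save,cv2.cvtColor(f['image'],cv2.COLOR_RGB2BGR))
    for t in targets:
        for fn in ('tip_of','spot_in'):
            for d in getattr(robot,fn)(f,t)[:3]:
                c=np.array(d['centre']);w=(W@np.r_[c,1])[:3]
                print(name,fn,t,round(d['score'],2),w.round(4),'px',round(f['fx']*c[0]/c[2]+f['cx']),round(f['fy']*c[1]/c[2]+f['cy']))
    return f,W
E
python3 - <<'E'
from h import *
o=robot.get_obs(); print(o['t'],o['tcp_pos'],o['ee_rot'],o['opening'],robot.pinch_z)
for n in('side','top'): look(n,['chest','lid_bar','knee_bar'],n+'0.png')
print(robot.get_obs()['t'])
E
```

```text
pics
0.0 [ 0.25337675 -0.51530925  0.23010657] [ 9.74027208e-01  2.26428038e-01 -9.08788342e-05 -1.15451917e-03] 1.0016791424420406 0.0187
side tip_of chest 0.73 [5.458e-01 1.507e-01 3.000e-04] px 290 266
side spot_in chest 0.71 [0.52   0.1935 0.122 ] px 288 249
side tip_of lid_bar 0.82 [0.416  0.1271 0.1118] px 354 251
side spot_in lid_bar 0.85 [0.537  0.1597 0.1166] px 290 235
side tip_of knee_bar 0.8 [0.514  0.2874 0.0266] px 266 316
side spot_in knee_bar 0.85 [0.5148 0.2688 0.0371] px 270 305
side spot_in knee_bar 0.2 [0.5376 0.1592 0.1189] px 290 234
top tip_of chest 0.84 [0.5498 0.1501 0.0008] px 276 199
top spot_in chest 0.75 [0.5394 0.1452 0.1166] px 273 199
top tip_of lid_bar 0.89 [0.4148 0.1287 0.1095] px 279 255
top spot_in lid_bar 0.89 [0.5427 0.1494 0.1137] px 271 198
top tip_of knee_bar 0.75 [0.5185 0.2868 0.0284] px 219 210
top spot_in knee_bar 0.61 [0.5156 0.281  0.0355] px 221 211
0.7
```

View pictures.

View pics/side0.png

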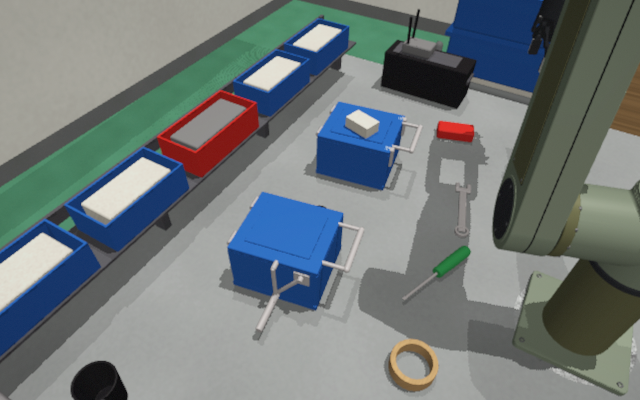

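View pics/top0.png

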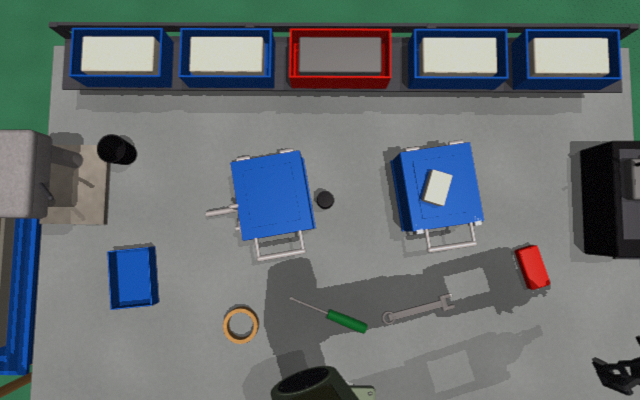

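Side view: the stay chest is the near one, with the knee bar near px (266,316) and lid bar near (354,251). The top view agrees: lid bar (279,255), knee bar (219,210). The other chest carries a white block and has no stay. Chest yaw is about 9.6°.

```bash
cat >> h.py <<'E'
YAW=np.deg2rad(9.6)
def rows(targets, ang=99.6):
    """targets: world TCP positions; prints turn/shift numbers from the present pose, tool down, tool x at ang deg"""
    o=robot.get_obs(); A=R.from_quat(o['ee_rot']); a=np.deg2rad(ang)
    B=R.from_matrix(np.array([[np.cos(a),np.sin(a),0],[np.sin(a),-np.cos(a),0],[0,0,-1]]))
    print('t',o['t'],'tcp',np.round(o['tcp_pos'],4),'F',np.round(o['contact_force'],1),'turn',((A.inv()*B).as_rotvec()/(2*np.pi)).round(4))
    for t in np.atleast_2d(targets): print('shift',(A.inv().apply(t-np.array(o['tcp_pos']))/.4).round(4), 'for',np.round(t,4))
E
python3 - <<'E'
from h import *
rows([[.335,-.2,.235],[.4155,.128,.22]])
E
```

```text
t 0.7 tcp [ 0.2536 -0.5161  0.2313] F [0. 0. 0.] turn [ 0.     0.    -0.204]
shift [ 0.5311 -0.6195 -0.0093] for [ 0.335 -0.2    0.235]
shift [ 1.0734 -1.2666  0.0282] for [0.4155 0.128  0.22  ]
```

play_rows:
  rows:
    - [[0, 0, -0.204], [0.53, -0.62, -0.01], 0]
    - [[0, 0, -0.204], [0.53, -0.62, -0.01], 0]
    - [[0, 0, -0.204], [0.53, -0.62, -0.01], 0]
    - [[0, 0, -0.204], [0.53, -0.62, -0.01], 0]
    - [[0, 0, -0.204], [0.53, -0.62, -0.01], 0]
    - [[0, 0, -0.204], [0.53, -0.62, -0.01], 0]
    - [[0, 0, -0.204], [0.53, -0.62, -0.01], 0]
    - [[0, 0, -0.204], [0.53, -0.62, -0.01], 0]
    - [[0, 0, -0.204], [0.53, -0.62, -0.01], 0]
  squeeze: 30

```text
t: 1.82
tcp_pos: [0.3345, -0.2002, 0.2354]
ee_rot: [0.646, 0.763, -0.0, 0.0]
contact_force: [0.2, -0.1, -0.0]
opening: 0.498
finger_force: 0.0
```

Run:
```python
from h import *
rows([[.4155,.128,.22]])
```

```text
t 1.825 tcp [ 0.3345 -0.2002  0.2354] F [ 0.2 -0.1 -0. ] turn [ 0.      0.     -0.0004]
shift [0.776  0.3347 0.0384] for [0.4155 0.128  0.22  ]
```

play_rows:
  rows:
    - [[0, 0, 0], [0.776, 0.335, 0.03], 0]
    - [[0, 0, 0], [0.776, 0.335, 0.03], 0]
    - [[0, 0, 0], [0.776, 0.335, 0.03], 0]
    - [[0, 0, 0], [0.776, 0.335, 0.03], 0]
    - [[0, 0, 0], [0.776, 0.335, 0.03], 0]
    - [[0, 0, 0], [0.776, 0.335, 0.03], 0]
    - [[0, 0, 0], [0.776, 0.335, 0.03], 0]
    - [[0, 0, 0], [0.776, 0.335, 0.03], 0]
    - [[0, 0, 0], [0.776, 0.335, 0.03], 0]

```text
t: 2.95
tcp_pos: [0.4148, 0.1272, 0.2233]
ee_rot: [0.646, 0.763, -0.0, 0.0]
contact_force: [-0.3, 1.1, 0.7]
opening: 0.497
finger_force: 0.0
```

Run:
```python
from h import *
look('wrist',['lid_bar'],'w1.png')
look('top',['lid_bar','chest'])
rows([[.4155,.128,.0975]])
```

```text
wrist tip_of lid_bar 0.82 [0.4181 0.1265 0.1196] px 319 199
wrist spot_in lid_bar 0.77 [0.543  0.1629 0.124 ] px 468 184
top tip_of lid_bar 0.72 [0.4156 0.1295 0.1082] px 279 255
top spot_in lid_bar 0.97 [0.5495 0.1464 0.1173] px 272 195
top tip_of chest 0.66 [ 0.5479  0.1486 -0.    ] px 277 199
top spot_in chest 0.71 [0.5469 0.1475 0.1196] px 272 196
t 3.35 tcp [0.4148 0.1282 0.2234] F [-1.  -0.2 -0.3] turn [ 0.  0. -0.]
shift [-0.0009  0.0015  0.3146] for [0.4155 0.128  0.0975]
```

View pics/w1.png

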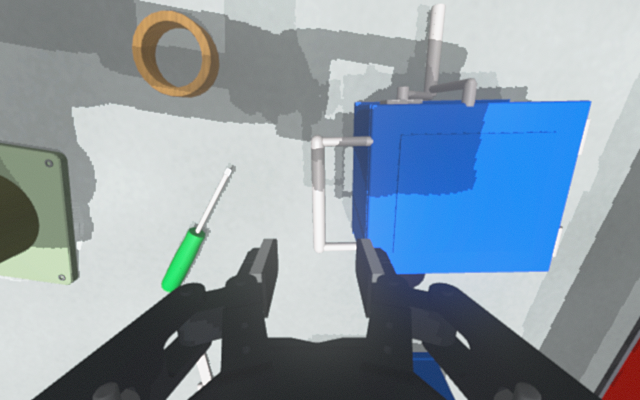

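The wrist view shows the lid bar vertical at column ~319, rows 140–250, centred between the fingers. I'll descend and grip.

play_rows:
  rows:
    - [[0, 0, 0], [0, 0.003, 0.1], 0]
    - [[0, 0, 0], [0, 0.003, 0.2], 0]
    - [[0, 0, 0], [0, 0.003, 0.27], 0]
    - [[0, 0, 0], [0, 0.003, 0.315], 0]
    - [[0, 0, 0], [0, 0.003, 0.315], 0]
    - [[0, 0, 0], [0, 0.003, 0.315], -1]
    - [[0, 0, 0], [0, 0.003, 0.315], -1]
    - [[0, 0, 0], [0, 0.003, 0.315], -1]
    - [[0, 0, 0], [0, 0.003, 0.315], -1]
    - [[0, 0, 0], [0, 0.003, 0.315], -1]
    - [[0, 0, 0], [0, 0.003, 0.315], -1]
  squeeze: 35

```text
t: 4.72
tcp_pos: [0.4162, 0.1286, 0.0985]
ee_rot: [0.645, 0.764, 0.0, 0.0]
contact_force: [-3.7, -2.2, 6.4]
opening: 0.128
finger_force: 34.3
```

Run:
```python
from h import *
o=robot.get_obs();p=np.array(o['tcp_pos']);print(p,o['contact_force'],o['opening'],o['finger_force'])
u=np.array([np.cos(YAW),np.sin(YAW),0])
a0=np.arcsin(6/225)
for th in np.linspace(0,1.32,12):
    d=(np.cos(a0)-np.cos(th+a0))*.225*u+np.array([0,0,.225*(np.sin(th+a0)-np.sin(a0))])
    print(round(th,2),(R.from_quat(o['ee_rot']).inv().apply(d)/.4).round(3))
```

```text
[0.4162357  0.12863975 0.09848009] [-3.71819315 -2.2379276   6.44165928] 0.1278487922233545 34.32719707489014
0.0 [0. 0. 0.]
0.12 [-0.     0.006 -0.067]
0.24 [-0.     0.02  -0.133]
0.36 [-0.     0.041 -0.197]
0.48 [-0.     0.071 -0.258]
0.6 [-0.     0.107 -0.315]
0.72 [-0.     0.15  -0.367]
0.84 [-0.     0.198 -0.414]
0.96 [-0.     0.252 -0.454]
1.08 [-0.     0.311 -0.488]
1.2 [-0.     0.373 -0.514]
1.32 [-0.001  0.438 -0.533]
```

play_rows:
  rows:
    - [[0, 0, 0], [0, 0.0015, -0.033], -1]
    - [[0, 0, 0], [0, 0.006, -0.067], -1]
    - [[0, 0, 0], [0, 0.012, -0.1], -1]
    - [[0, 0, 0], [0, 0.02, -0.133], -1]
    - [[0, 0, 0], [0, 0.03, -0.165], -1]
    - [[0, 0, 0], [0, 0.041, -0.197], -1]
    - [[0, 0, 0], [0, 0.055, -0.228], -1]
    - [[0, 0, 0], [0, 0.071, -0.258], -1]
    - [[0, 0, 0], [0, 0.088, -0.287], -1]
    - [[0, 0, 0], [0, 0.107, -0.315], -1]
    - [[0, 0, 0], [0, 0.107, -0.315], -1]

```text
t: 6.1
tcp_pos: [0.4564, 0.1361, 0.2251]
ee_rot: [0.645, 0.764, -0.002, -0.002]
contact_force: [-10.9, -0.8, 4.7]
opening: 0.123
finger_force: 34.4
```

Run:
```python
from h import *
o=robot.get_obs();p=np.array(o['tcp_pos']);print(o['t'],p,o['contact_force'],o['opening'],o['finger_force'])
u=np.array([np.cos(YAW),np.sin(YAW),0])
a0=np.arcsin(6/225); p0=np.array([.4162,.1286,.0985])
print('lid est', np.arctan2(p[2]-p0[2]+.006,.225*np.cos(a0)-(p-p0)@u)-a0)
T=lambda th:(np.cos(a0)-np.cos(th+a0))*.225*u+np.array([0,0,.225*(np.sin(th+a0)-np.sin(a0))])
for th in np.linspace(.6,1.3,12):
    print(round(th,3),(R.from_quat(o['ee_rot']).inv().apply(T(th)-T(.6))/.4).round(3))
look('side',['lid_bar'],'s2.png')
```

```text
6.1 [0.4563851  0.13605686 0.22514426] [-10.92263988  -0.75432513   4.66812803] 0.12278476882101456 34.38916325569153
lid est 0.5978015401140816
0.6 [0. 0. 0.]
0.664 [ 0.     0.022 -0.028]
0.727 [ 0.     0.045 -0.055]
0.791 [ 0.     0.07  -0.081]
0.855 [ 0.     0.097 -0.105]
0.918 [ 0.     0.125 -0.127]
0.982 [ 0.     0.155 -0.147]
1.045 [ 0.     0.186 -0.165]
1.109 [ 0.     0.218 -0.181]
1.173 [ 0.     0.25  -0.196]
1.236 [-0.     0.284 -0.208]
1.3 [-0.     0.319 -0.218]
side tip_of lid_bar 0.6 [0.4574 0.136  0.2372] px 335 198
side spot_in lid_bar 0.84 [0.5513 0.1765 0.1764] px 277 217
```

View pics/s2.png

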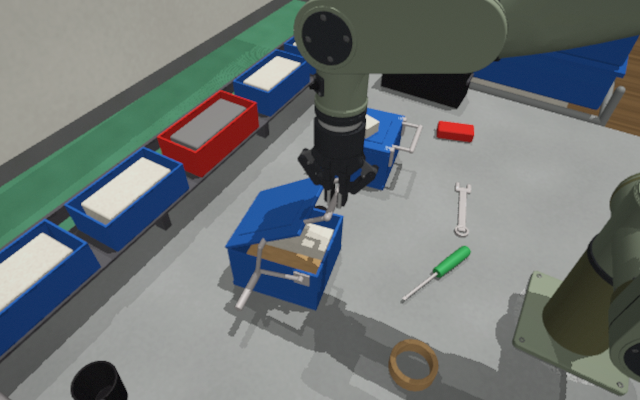

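The side view shows the lid half raised with the bar in the fingers at (335,198) and the knee rising at (258,272). I'll continue.

play_rows:
  rows:
    - [[0, 0, 0], [0, 0.022, -0.028], -1]
    - [[0, 0, 0], [0, 0.045, -0.055], -1]
    - [[0, 0, 0], [0, 0.07, -0.081], -1]
    - [[0, 0, 0], [0, 0.097, -0.105], -1]
    - [[0, 0, 0], [0, 0.125, -0.127], -1]
    - [[0, 0, 0], [0, 0.155, -0.147], -1]
    - [[0, 0, 0], [0, 0.186, -0.165], -1]
    - [[0, 0, 0], [0, 0.218, -0.181], -1]
    - [[0, 0, 0], [0, 0.25, -0.196], -1]
    - [[0, 0, 0], [0, 0.284, -0.208], -1]
    - [[0, 0, 0], [0, 0.311, -0.216], -1]
    - [[0, 0, 0], [0, 0.311, -0.216], -1]

```text
t: 7.75
tcp_pos: [0.5836, 0.1594, 0.3136]
ee_rot: [0.645, 0.764, 0.005, 0.001]
contact_force: [-0.9, 6.1, 4.2]
opening: 0.126
finger_force: 36.3
```

Run:
```python
from h import *
o=robot.get_obs();p=np.array(o['tcp_pos']);print(o['t'],p,o['contact_force'],o['opening'],o['finger_force'])
u=np.array([np.cos(YAW),np.sin(YAW),0])
a0=np.arcsin(6/225); p0=np.array([.4162,.1286,.0985])
print('lid est', np.arctan2(p[2]-p0[2]+.006,.225*np.cos(a0)-(p-p0)@u)-a0)
look('side',['lid_bar','knee_bar'],'s3.png')
```

```text
7.75 [0.58356581 0.15936089 0.31356809] [-0.85896472  6.05360455  4.17014384] 0.12558830620236716 36.31757855415344
lid est 1.301273495858164
side tip_of lid_bar 0.73 [0.5843 0.1581 0.3286] px 262 138
side tip_of knee_bar 0.69 [0.5343 0.2928 0.1446] px 249 277
side spot_in knee_bar 0.78 [0.5367 0.2592 0.1518] px 259 260
```

View pics/s3.png

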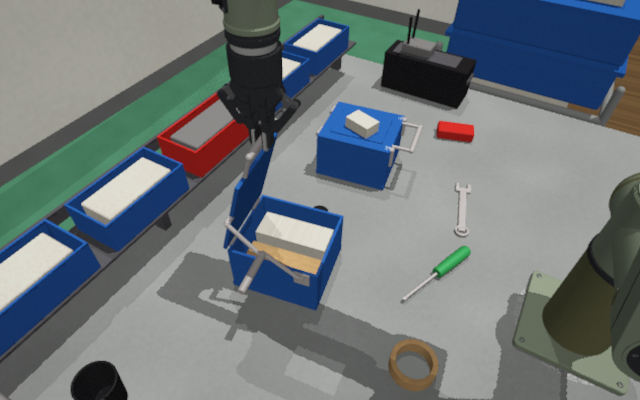

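Run:
```python
import cv2
im=cv2.imread('pics/s3.png')[120:310,200:340]
cv2.imwrite('pics/s3c.png',cv2.resize(im,None,fx=3,fy=3,interpolation=cv2.INTER_CUBIC))
```

```text
(no output)
```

View pics/s3c.png

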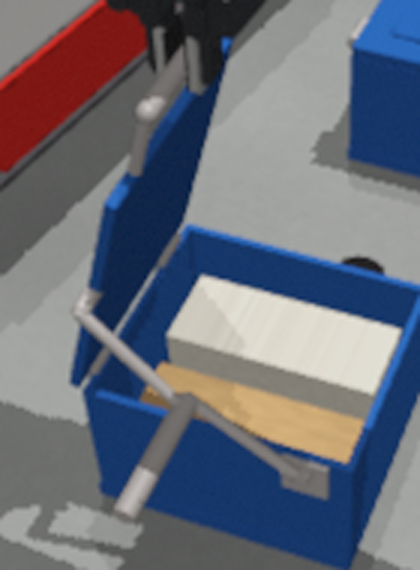

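The crop shows the knee at full-frame (262,256), about 11 mm below the line between the pivots. The stay isn't locked yet, so the lid needs a few hundredths of a radian more.

play_rows:
  rows:
    - [[0, 0, 0], [0, 0.006, -0.001], -1]
    - [[0, 0, 0], [0, 0.011, -0.003], -1]
    - [[0, 0, 0], [0, 0.011, -0.003], -1]
    - [[0, 0, 0], [0, 0.011, -0.003], -1]

```text
t: 8.5
tcp_pos: [0.5858, 0.1598, 0.3141]
ee_rot: [0.645, 0.764, 0.003, -0.0]
contact_force: [-4.3, 4.9, 4.1]
opening: 0.123
finger_force: 36.4
```

Run:
```python
from h import *
look('side',['knee_bar','lid_bar'],'s4.png')
rows([[.5836,.1594,.3136]])
im=cv2.imread('pics/s4.png')[120:310,200:340]
cv2.imwrite('pics/s4c.png',cv2.resize(im,None,fx=3,fy=3,interpolation=cv2.INTER_CUBIC))
```

```text
side tip_of knee_bar 0.59 [0.5292 0.2905 0.1557] px 251 274
side spot_in knee_bar 0.79 [0.5315 0.2585 0.16  ] px 261 258
side spot_in knee_bar 0.33 [0.5583 0.1745 0.079 ] px 278 248
side tip_of lid_bar 0.92 [0.5888 0.1583 0.3277] px 259 138
side spot_in lid_bar 0.68 [0.608  0.1879 0.2272] px 245 189
t 8.75 tcp [0.5858 0.1597 0.3141] F [-4.7  3.5  3.9] turn [ 0.0007 -0.0006  0.0003]
shift [ 0.     -0.0055  0.0013] for [0.5836 0.1594 0.3136]
```

View pics/s4c.png

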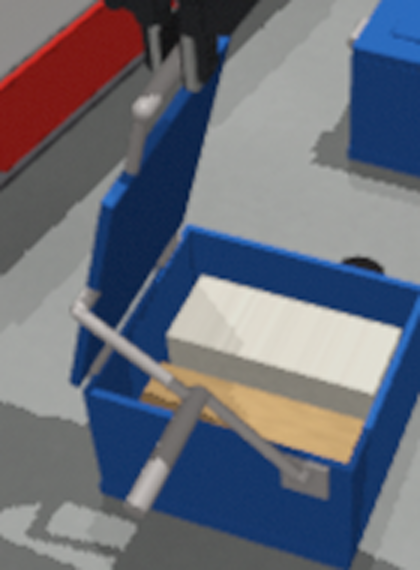

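The knee is now at crop (200,395), on the pivot line and at z ≈ 0.155, so the stay is locked. I'll open the fingers while they still straddle the bar.

play_rows:
  rows:
    - [[0, 0, 0], [0, -0.004, 0], -0.2]
    - [[0, 0, 0], [0, -0.004, 0], -0.2]
    - [[0, 0, 0], [0, -0.004, 0], -0.2]
    - [[0, 0, 0], [0, -0.004, 0], -0.2]
    - [[0, 0, 0], [0, -0.004, 0], -0.2]

```text
t: 9.38
tcp_pos: [0.5836, 0.1569, 0.3108]
ee_rot: [0.645, 0.764, -0.0, -0.0]
contact_force: [-0.0, 0.3, -0.1]
opening: 0.404
finger_force: 0.0
```

Run:
```python
from h import *
look('side',['knee_bar','lid_bar'],'s5.png')
o=robot.get_obs();print(o['t'],o['contact_force'],o['tcp_pos'],o['opening'],o['ee_rot'])
```

```text
side tip_of knee_bar 0.93 [0.5263 0.2903 0.1573] px 253 274
side spot_in knee_bar 0.65 [0.532  0.2575 0.1629] px 261 257
side spot_in knee_bar 0.15 [0.5577 0.1722 0.0783] px 278 248
side tip_of lid_bar 0.95 [0.5857 0.1592 0.3288] px 261 138
side spot_in lid_bar 0.81 [0.6041 0.1875 0.2367] px 247 186
9.625 [-0.08611379  0.07374466  0.38000815] [0.58357611 0.15700619 0.31084852] 0.40093637088426515 [ 6.45405850e-01  7.63839831e-01 -1.35906038e-05 -2.68294305e-06]
```

The lid stays up with no contact. Next I'll go up, then left over the knee with the fingers shut.

play_rows:
  rows:
    - [[0, 0, 0], [0, 0, -0.06], -0.2]
    - [[0, 0, 0], [0, 0, -0.14], -0.2]
    - [[0, 0, 0], [0, 0, -0.22], -0.2]
    - [[0, 0, 0], [0, 0, -0.22], -0.2]
    - [[0, 0, 0], [0, 0, -0.22], -0.2]
    - [[0, 0, 0], [0, 0, -0.22], -0.2]
    - [[0, 0, 0], [0, 0, -0.22], -0.2]
    - [[0, 0, 0], [0, 0, -0.22], -0.2]
    - [[0, 0, 0], [0, 0, -0.22], -0.2]
    - [[0, 0, 0], [0, 0, -0.22], -0.2]
    - [[0, 0, 0], [0, 0, -0.22], -0.2]
    - [[0, 0, 0], [0, 0, -0.22], -1]

```text
t: 11.12
tcp_pos: [0.5836, 0.157, 0.399]
ee_rot: [0.645, 0.764, 0.0, 0.0]
contact_force: [0.3, -0.4, -0.1]
opening: 0.201
finger_force: 0.0
```

Run:
```python
from h import *
look('side',['knee_bar','lid_bar'])
look('top',['knee_bar','lid_bar'],'t6.png')
rows([[.529,.293,.40],[.529,.293,.20]])
```

```text
side tip_of knee_bar 0.81 [0.5277 0.2889 0.1558] px 253 273
side spot_in knee_bar 0.87 [0.5331 0.2554 0.1618] px 261 256
side tip_of lid_bar 0.94 [0.5846 0.1566 0.3273] px 262 138
side spot_in lid_bar 0.68 [0.6048 0.1794 0.2436] px 249 180
top tip_of knee_bar 0.63 [0.5275 0.2934 0.1533] px 202 203
top spot_in knee_bar 0.78 [0.5295 0.2642 0.1603] px 215 202
top tip_of lid_bar 0.61 [0.5853 0.156  0.3216] px 253 165
top spot_in lid_bar 0.67 [0.6111 0.1243 0.2775] px 274 155
t 11.625 tcp [0.5836 0.157  0.3989] F [ 0.2 -0.5  0.1] turn [-0. -0.  0.]
shift [ 0.3579 -0.0777 -0.0028] for [0.529 0.293 0.4  ]
shift [ 0.3579 -0.0777  0.4972] for [0.529 0.293 0.2  ]
```

play_rows:
  rows:
    - [[0, 0, 0], [0.12, -0.026, 0], -1]
    - [[0, 0, 0], [0.24, -0.052, 0], -1]
    - [[0, 0, 0], [0.358, -0.078, 0], -1]
    - [[0, 0, 0], [0.358, -0.078, 0.1], -1]
    - [[0, 0, 0], [0.358, -0.078, 0.22], -1]
    - [[0, 0, 0], [0.358, -0.078, 0.34], -1]
    - [[0, 0, 0], [0.358, -0.078, 0.44], -1]
    - [[0, 0, 0], [0.358, -0.078, 0.5], -1]
    - [[0, 0, 0], [0.358, -0.078, 0.5], -1]
    - [[0, 0, 0], [0.358, -0.078, 0.5], -1]

```text
t: 12.88
tcp_pos: [0.5298, 0.2934, 0.2003]
ee_rot: [0.645, 0.764, 0.001, 0.001]
contact_force: [0.6, -1.0, 0.0]
opening: 0.0
finger_force: 0.0
```

Run:
```python
from h import *
look('side',['knee_bar','lid_bar'],'s7.png')
o=robot.get_obs();p=np.array(o['tcp_pos'])
rows([[.5285,.293,.163]])
u=np.array([np.cos(YAW),np.sin(YAW),0]);k=lambda z:-60+np.sqrt(85**2-(z-100)**2)
for z in (154,144,134,124,114,104,98):
    t=np.array([.5285,.293,0])+u*(k(z)-k(154))/1000+[0,0,(z+7)/1000]
    print(z,(R.from_quat(o['ee_rot']).inv().apply(t-p)/.4).round(4))
```

```text
side tip_of knee_bar 0.84 [0.5254 0.2897 0.1566] px 254 274
side tip_of knee_bar 0.62 [0.5862 0.1589 0.3273] px 261 139
side spot_in knee_bar 0.88 [0.527  0.2849 0.1623] px 254 269
side tip_of lid_bar 0.7 [0.5875 0.1571 0.3276] px 260 138
side spot_in lid_bar 0.75 [0.6121 0.1214 0.2594] px 264 154
t 13.125 tcp [0.5297 0.2933 0.2004] F [ 0.7  0.1 -0.4] turn [ 0.0004 -0.0001  0.    ]
shift [-0.0003 -0.0033  0.0935] for [0.5285 0.293  0.163 ]
154 [-0.0003 -0.0033  0.0985]
144 [-0.0004  0.0144  0.1236]
134 [-0.0004  0.0273  0.1486]
124 [-0.0004  0.0363  0.1736]
114 [-0.0004  0.042   0.1986]
104 [-0.0004  0.0446  0.2236]
98 [-0.0004  0.0447  0.2387]
```

View pics/s7.png

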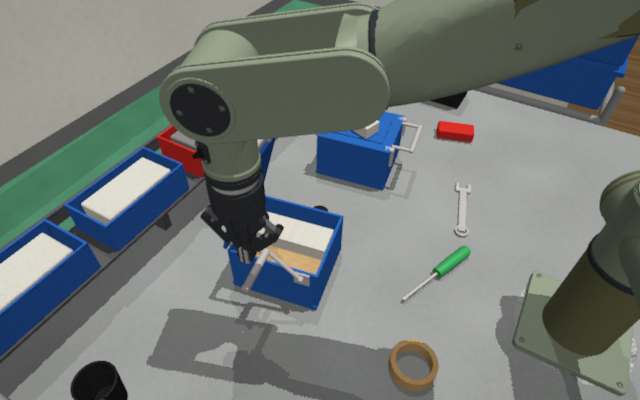

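The shut fingertips sit above the knee bar at about (254,262). I'll press along the knee's arc to 52 mm.

play_rows:
  rows:
    - [[0, 0, 0], [0, -0.003, 0.06], -1]
    - [[0, 0, 0], [0, -0.003, 0.095], -1]
    - [[0, 0, 0], [0, 0.006, 0.11], -1]
    - [[0, 0, 0], [0, 0.014, 0.124], -1]
    - [[0, 0, 0], [0, 0.021, 0.136], -1]
    - [[0, 0, 0], [0, 0.027, 0.149], -1]
    - [[0, 0, 0], [0, 0.032, 0.161], -1]
    - [[0, 0, 0], [0, 0.036, 0.174], -1]
    - [[0, 0, 0], [0, 0.039, 0.186], -1]
    - [[0, 0, 0], [0, 0.042, 0.199], -1]
    - [[0, 0, 0], [0, 0.044, 0.212], -1]
    - [[0, 0, 0], [0, 0.045, 0.229], -1]

```text
t: 14.62
tcp_pos: [0.5466, 0.296, 0.107]
ee_rot: [0.645, 0.764, -0.0, -0.0]
contact_force: [-1.3, -0.4, 1.4]
opening: 0.002
finger_force: 0.9
```

Run:
```python
from h import *
look('side',['knee_bar','lid_bar'],'s8.png')
rows([[.545,.296,.2]])
```

```text
side tip_of knee_bar 0.46 [0.5514 0.2952 0.0976] px 243 289
side spot_in knee_bar 0.62 [0.5401 0.3138 0.1034] px 241 298
side tip_of lid_bar 0.89 [0.4849 0.1381 0.2729] px 321 178
side spot_in lid_bar 0.81 [0.5388 0.1806 0.2182] px 281 205
t 14.875 tcp [0.5468 0.2961 0.1071] F [-0.3  0.5  0.5] turn [0.0001 0.     0.    ]
shift [ 0.0006 -0.0044 -0.2322] for [0.545 0.296 0.2  ]
```

View pics/s8.png

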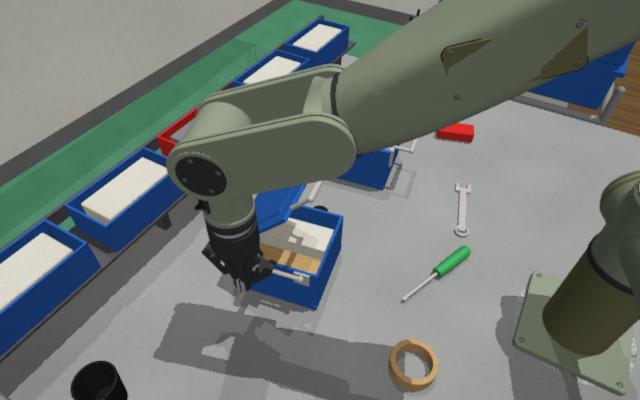

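The side view shows the lid sinking, with its bar at (321,178). The hand is outside the left wall, so I'll lift a little and move left.

play_rows:
  rows:
    - [[0, 0, 0], [0, 0, -0.03], -1]
    - [[0, 0, 0], [0, 0, -0.06], -1]
    - [[0, 0, 0], [0.08, 0, -0.08], -1]
    - [[0, 0, 0], [0.17, 0, -0.1], -1]
    - [[0, 0, 0], [0.25, 0, -0.12], -1]
    - [[0, 0, 0], [0.25, 0, -0.12], -1]
    - [[0, 0, 0], [0.25, 0, -0.12], -1]
    - [[0, 0, 0], [0.25, 0, -0.12], -1]
    - [[0, 0, 0], [0.25, 0, -0.12], -1]
    - [[0, 0, 0], [0.25, 0, -0.12], -1]
    - [[0, 0, 0], [0.25, 0, -0.12], -1]
    - [[0, 0, 0], [0.25, 0, -0.12], -1]

```text
t: 16.38
tcp_pos: [0.53, 0.3945, 0.1553]
ee_rot: [0.645, 0.764, -0.0, -0.0]
contact_force: [-0.3, 0.0, -1.0]
opening: 0.005
finger_force: 0.0
```

play_rows:
  rows:
    - [[0, 0, 0], [0, 0, 0], -1]
    - [[0, 0, 0], [0, 0, 0], -1]
    - [[0, 0, 0], [0, 0, 0], -1]
    - [[0, 0, 0], [0, 0, 0], -1]
    - [[0, 0, 0], [0, 0, 0], -1]
    - [[0, 0, 0], [0, 0, 0], -1]
    - [[0, 0, 0], [0, 0, 0], -1]
    - [[0, 0, 0], [0, 0, 0], -1]
    - [[0, 0, 0], [0, 0, 0], -1]
    - [[0, 0, 0], [0, 0, 0], -1]
    - [[0, 0, 0], [0, 0, 0], -1]
    - [[0, 0, 0], [0, 0, 0], -1]

```text
t: 17.88
tcp_pos: [0.5299, 0.3946, 0.1553]
ee_rot: [0.645, 0.764, 0.0, -0.0]
contact_force: [-0.0, 0.5, 0.3]
opening: -0.001
finger_force: 0.0
```

play_rows:
  rows:
    - [[0, 0, 0], [0, 0, 0], -1]
    - [[0, 0, 0], [0, 0, 0], -1]
    - [[0, 0, 0], [0, 0, 0], -1]
    - [[0, 0, 0], [0, 0, 0], -1]
    - [[0, 0, 0], [0, 0, 0], -1]
    - [[0, 0, 0], [0, 0, 0], -1]
    - [[0, 0, 0], [0, 0, 0], -1]
    - [[0, 0, 0], [0, 0, 0], -1]
    - [[0, 0, 0], [0, 0, 0], -1]
    - [[0, 0, 0], [0, 0, 0], -1]
    - [[0, 0, 0], [0, 0, 0], -1]
    - [[0, 0, 0], [0, 0, 0], -1]

```text
t: 19.38
tcp_pos: [0.53, 0.3946, 0.1553]
ee_rot: [0.645, 0.764, -0.0, 0.0]
contact_force: [-0.4, -0.0, 0.4]
opening: -0.001
finger_force: 0.0
```

Run:
```python
from h import *
look('side',['knee_bar','lid_bar'],'s9.png')
look('top',['knee_bar','lid_bar'])
print(robot.get_obs()['t'],robot.get_obs()['contact_force'])
```

```text
side tip_of knee_bar 0.64 [0.5129 0.2887 0.0299] px 266 316
side spot_in knee_bar 0.59 [0.5168 0.2685 0.036 ] px 270 305
side tip_of lid_bar 0.74 [0.4131 0.1254 0.1147] px 356 250
side spot_in lid_bar 0.71 [0.5252 0.1726 0.1188] px 292 241
top tip_of knee_bar 0.68 [0.5155 0.2896 0.0304] px 218 211
top spot_in knee_bar 0.51 [0.516  0.2828 0.0357] px 220 211
top tip_of lid_bar 0.9 [0.4195 0.1284 0.109 ] px 279 253
top spot_in lid_bar 0.93 [0.5425 0.151  0.1135] px 270 198
19.875 [ 0.25466994 -1.07749113 -0.18395814]
```

View pics/s9.png

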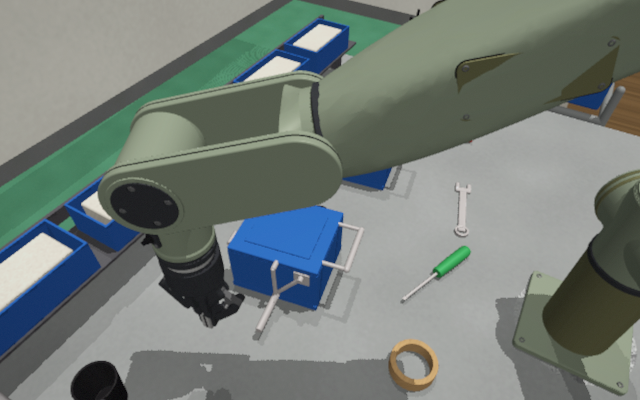

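The lid is shut: lid bar at (356,250) and knee bar at (266,316), within a couple of pixels of the first picture. The hand is clear to the left. I'll let it settle once more, then hand in.

play_rows:
  rows:
    - [[0, 0, 0], [0, 0, 0], -1]
    - [[0, 0, 0], [0, 0, 0], -1]
    - [[0, 0, 0], [0, 0, 0], -1]
    - [[0, 0, 0], [0, 0, 0], -1]
    - [[0, 0, 0], [0, 0, 0], -1]
    - [[0, 0, 0], [0, 0, 0], -1]
    - [[0, 0, 0], [0, 0, 0], -1]
    - [[0, 0, 0], [0, 0, 0], -1]
    - [[0, 0, 0], [0, 0, 0], -1]
    - [[0, 0, 0], [0, 0, 0], -1]
    - [[0, 0, 0], [0, 0, 0], -1]
    - [[0, 0, 0], [0, 0, 0], -1]

```text
t: 21.38
tcp_pos: [0.53, 0.3946, 0.1553]
ee_rot: [0.645, 0.764, 0.0, 0.0]
contact_force: [0.2, 0.3, 1.0]
opening: 0.001
finger_force: 0.0
```

Run:
```python
from h import *
look('top',['lid_bar','knee_bar'])
print(robot.close_job())
```

```text
top tip_of lid_bar 0.96 [0.4143 0.1281 0.1069] px 280 255
top spot_in lid_bar 0.98 [0.5396 0.149  0.1126] px 271 199
top tip_of knee_bar 0.49 [0.5146 0.2898 0.0278] px 218 211
top spot_in knee_bar 0.66 [0.5198 0.2793 0.0346] px 222 209
the job is handed in; nothing more can be done
None
```

I handed the job in at about 21.5 s (no verdict came back): the stay locked and held the released lid up for about 2 s, then I broke the knee, the lid sank shut, and the hand is clear to the left.

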